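# Index the carving turntable and lock it with the pin

### The arm

A 7-joint arm with a two-finger parallel gripper is mounted at the origin on the work surface. World frame = base frame: x ahead of the robot, y to its left, z up, the work surface at z = 0. Lengths are in m, angles in rad, forces in N, time in s.
With the tool pointing down it reaches from about 0.4 to 0.925 m from the base axis. Payload 4.1 kg.
Tool frame: the origin (TCP) lies at the very end of the fingers, on their centre line; the grasp point (between the pads) lies 19 mm behind it (manip.grip_point_offset is the distance from the TCP to the grasp point, in m); y points along the fingers, z is the direction in which the jaws open and shut, and the axes are right-handed (so a half turn about y gives the same grasp; the last joint's range is limited). The gripper opens to 85 mm and grips with 20 to 120 N. Pads are 22 mm wide; open, the fingers measure 114 mm over their backs; the gripper's body (76 mm by 85 mm) begins 54 mm behind the grasp point. The pads swing forward as they close: fully open they stand 13 mm farther back than shut.
Start: joints at [-1.423, 0.398, 0.045, 1.537, -0.019, 1.207, -0.051], TCP at [0.159, 0.63, 0.231] pointing down, gripper open.
Joint ranges: [-2.82, 2.82], [-0.49, 2.23], [-1.37, 1.46], [0, 2.46], [-1.36, 4.5], [0.23, 2], [-2.94, 2.94]. Speed limits (rad/s): [2.57, 2.57, 3.14, 3.14, 3.14, 3.14, 3.14].

### API

Orientations are given as a rotation vector (axis times angle).
In Python, from bench import manip gives the robot as it stands.
- The arm moves only by the shell command python3 -m pendant 'ROWS'. ROWS is JSON, a list of rows, each an object of numbers: "x", "y", "z": the shift along the world's x, y, z in m; "turn": the turn about the world's z in rad; "hand": the gripper's target within -1 to 1 (fully open at 1, half-way at 0, shut at -1). In form: [{"x": .., "y": .., "z": .., "turn": .., "hand": ..}, ...]. A call has 1 to 12 rows; each row is the pose to reach, as a shift and turn from the pose commanded when the call began; what a row does not reach only later rows make up. A row lasts 1/10 s, in which the tool goes at most 50 mm and 8.59 degrees, less where a joint would pass 70% of its speed; a pose out of reach is approached as far as the arm can. A call with a gripper value outside its range is refused whole. The fingers move at their own pace and stop on an object; the grip force is fixed at half the most. Time passes only in rows, so rows that repeat a pose let the fingers close. It gives the time, the measured TCP pose, the force and the opening at its end, in the units of the state.
- manip.read_state(): the state, without advancing time (a new reading comes with each control period).
- manip.grab_frame(name): name is "scene" or "top" or "wrist"; returns (picture, depth): 480x640x3 uint8, red, green, blue; 480x640 float32, m along the optical axis (not along the pixel's ray), 0 where there is no reading.
- manip.camera_model(name): a dict with "K" (3x3 intrinsics, pixels), "rvec" (rotation vector, rad) and "tvec" (3), from world to camera coordinates, as OpenCV has them. Camera axes: x right, y down, z forward; pixel columns grow to the right and rows downward; lengths in m; the calibration is good to about 2 mm. A picture is of the moment at which its call begins: read the wrist's pose just before it. camera_model takes no time and is no camera call; for the wrist camera it gives the pose at the moment of the call.
- manip.finish_job(): hands the job in, once; it reports no verdict.
The state is a dict: "t": time; "qpos": joint angles; "qvel": joint speeds; "effort": joint torques, N m; "tool_pos": TCP position; "tool_rot": TCP orientation; "contact_force": force on the tool from outside, world axes, zero at the start; "moment": the same for the moment, N m; "grip_width": finger opening in m.
Only numpy, scipy, OpenCV 4.12 (cv2) and the standard library are available. Lean on these libraries where they do the work, as an engineer would, in place of code of your own. Each camera call takes 0.05 s, during which the arm holds its last target.

### The job

Take the steel index pin from the wooden tool block and stand it in the bushing of the carving turntable until its tip rests on the hidden index plate under the wheel. With the pin pressed only lightly, use the pin itself to bring the wheel round anticlockwise (seen from above) to the next slot, feel it drop in, and push it gently fully home so that the wheel is locked; then let go. Turn the wheel by the pin alone, keep off the plaster carving, and leave the other tools in the block.

Things in the scene. Friction and masses are not known exactly. Their poses are not given: they have to be found in the camera images.
- pin: Index pin, all bright steel, 0.15-0.25 kg, upright in any of the block's four holes, its collar sitting on the block 60 mm above the bench. Origin on its axis at the collar's underside, z up. Above it: collar 28 mm across, 6 mm high, then a round grip 22 mm across up to 66 mm. Below it: round shank 12 mm across, 38 mm long.
- pin_tip (a point): Centre of the pin's lower end, 38 mm below pin. The last 6 mm of the shank taper to a flat tip 7 mm across.
- bushing (a point): Centre of the top mouth of the wheel's steel guide bushing, a ring 29 mm across, 12 mm proud of the wheel near its rim, 88 mm above the bench, 125 mm from the wheel's axis; z up. Bore 13.5 mm, straight through the wheel (24 mm). Turns with the wheel. With the pin's tip on the hidden plate the collar stands 12 mm above this point; with the pin home it sits on it.
- wheel (a joint): Turn of the wheel about its vertical axis, rad, 0 at the start, growing anticlockwise seen from above. It stays where it is left; dragging it at the bushing takes about 2 N.
- stand: Carving turntable; origin on the wheel's axis at bench level, z up; the bushing starts on its -x side. Grey foot 236 mm across, then the fixed index plate, then the aluminium wheel, 300 mm across, its top 76 mm above the bench, hiding the plate. The pin may push on the turntable with less than 30 N in any direction; 3 to 10 N is enough to feel the slot.
- plate (a point): Centre of the hidden top face of the index plate, 62 mm above the bench, on the wheel's axis. Twelve radial slots, one every 30 degrees, 14 mm wide and deep, from 110 to 138 mm from the axis, cannot be seen or measured: the next one anticlockwise is 8 to 24 degrees (17 to 52 mm along the bushing's path) ahead of the bushing's start; the one after that is wrong.
- carving (a point): Middle of the top face of the plaster roundel with a carved rosette, 170 mm across, 28 mm thick, held on the wheel's centre by three steel dogs and turning with it; this point is 104 mm above the bench. Not to be touched.
- block: Wooden tool block, 230 x 64 x 60 mm; origin at the middle of its underside, x along the row of four holes, which lie at x = -87, -29, 29 and 87 mm, 16 mm wide, right through.
- gouge: A carving tool with a bulged light wooden handle standing 78 mm out of the block; origin at the underside of the handle, on the block's top. Stays in its hole.
- chisel: A carving tool with a light wooden handle that swells at the top, standing 70 mm out of the block; origin as for the gouge. Stays in its hole.
- scraper: A carving tool with a thin-waisted light wooden handle standing 74 mm out of the block; origin as for the gouge. Stays in its hole.
Things that resemble listed ones, but are neither listed nor needed, are in the scene too. Leave any red look-alike of the pin alone.

How it is judged:
On the way:
1. the pin stands in the bushing with its tip on the hidden plate, and the wheel has not been turned (horizontal distance between pin and bushing below 0.006 m and z of pin in the frame of bushing between 0.007 and 0.0145 m and value of joint wheel between -0.06 and 0.06 rad), for 0.1 s.
At the end, for the whole second after the job is handed in: The pin is home in the first slot anticlockwise of the start: collar within 3 mm of the bushing's mouth and 5 mm of its centre, pin upright within 7 degrees, the wheel turned between 0.07 and 0.5 rad, all at rest and released (z of pin in the frame of bushing below 0.003 m and horizontal distance between pin and bushing below 0.005 m and angle between pin's own z axis and vertical below 0.12 rad and value of joint wheel between 0.07 and 0.5 rad and linear speed of pin below 0.02 m/s and velocity of joint wheel between -0.05 and 0.05 rad/s); the robot touches nothing.
It fails at once if the pin is pushed against the turntable with more than 30 N (contact force between pin and stand above 30 N).
It fails at once if the robot touches the turntable itself (over 3 N) (contact force between any of the fingers, the arm and stand above 3 N).
It fails at once if the plaster carving is struck by the pin (contact force between pin and wheel_c0 above 1 N).
It fails at once if a tool in the block is shifted by more than 25 mm (distance of any of gouge, chisel, scraper from where it was at the start of the episode above 0.025 m).
It also fails if it takes over 61 s, if anything falls off the work surface, if the arm or the gripper's body presses on something with over 40 N, if the wrist force passes 120 N, or if a joint passes its speed limit or range.

## Working session

There is one attempt and no reset: what is moved stays moved. The work goes in short steps, Python scripts to look and compute and a shell command to move; the robot and the scene stay as the last step left them, time stands still between calls to the robot, and variables do not carry over. Pictures are saved under pics/ and viewed, and the job is handed in when it is done.

```bash
ls; mkdir -p pics; python3 - <<'E'
from bench import manip
import cv2,numpy as np
s=manip.read_state();print({k:np.round(v,3).tolist() for k,v in s.items()})
for n in ["scene","top","wrist"]:
    p,d=manip.grab_frame(n);cv2.imwrite(f"pics/{n}0.png",p[:,:,::-1]);np.save(f"pics/{n}0.npy",d)
    c=manip.camera_model(n);print(n,{k:np.round(v,4).tolist() for k,v in c.items()})
    np.savez(f"pics/{n}0.npz",p=p,d=d,**c)
E
```

```text
pics
{'t': 0.0, 'qpos': [-1.423, 0.399, 0.045, 1.538, -0.019, 1.207, -0.051], 'qvel': [0.0, -0.001, -0.001, 0.002, 0.001, 0.002, -0.001], 'effort': [0.001, -47.51, 1.365, -25.422, 0.011, 0.009, 0.0], 'tool_pos': [0.159, 0.63, 0.23], 'tool_rot': [-1.564, 0.194, -0.194], 'contact_force': [-1.255, -0.451, -0.112], 'moment': [-0.046, 0.009, -0.017], 'grip_width': 0.086}
scene {'K': [[596.1076, 0.0, 316.3062], [0.0, 596.1076, 237.7439], [0.0, 0.0, 1.0]], 'rvec': [0.9562, 2.7007, -0.774], 'tvec': [0.498, -0.1794, 1.1031]}
top {'K': [[480.6458, 0.0, 321.4557], [0.0, 480.6458, 242.1183], [0.0, 0.0, 1.0]], 'rvec': [2.1183, -2.1448, 0.2181], 'tvec': [-0.1188, 0.5532, 0.7811]}
wrist {'K': [[383.5134, 0.0, 321.8208], [0.0, 383.5134, 239.4378], [0.0, 0.0, 1.0]], 'rvec': [-2.2765, -1.774, -0.2742], 'tvec': [-0.6491, -0.0391, 0.3789]}
```

View pics/scene0.png

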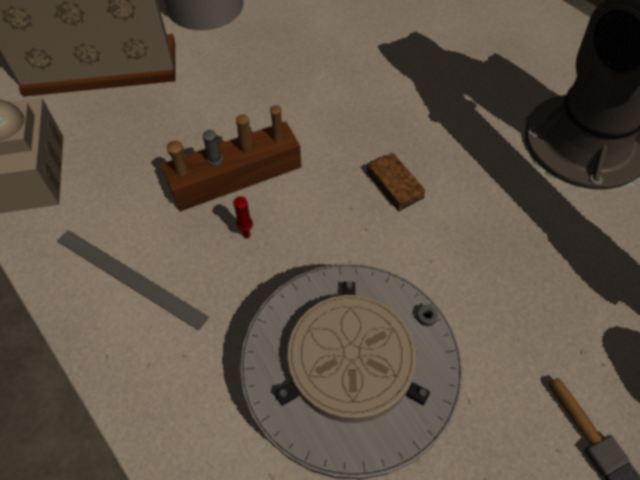

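View pics/top0.png

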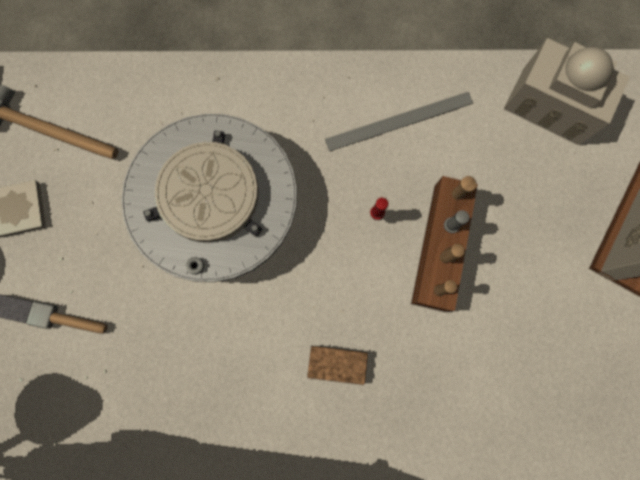

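View pics/wrist0.png

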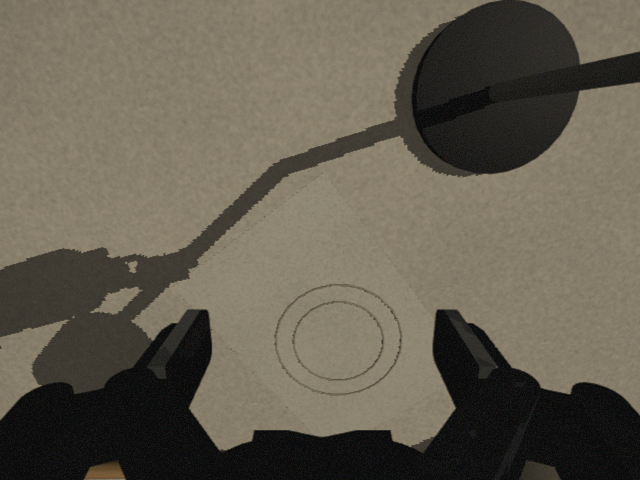

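The scene view shows the wheel around (350,368), its bushing at (427,313), and the steel pin second from the left in the block at (211,145). In the top view the wheel is at (210,197), the bushing at (195,265) and the pin's collar at about (455,225). The red look-alike is at (380,208). Next I'll zoom in.

```bash
cat > h.py <<'E'
import numpy as np,cv2
def ray(c,u,v,z):
    R=cv2.Rodrigues(np.array(c["rvec"],float))[0];t=np.array(c["tvec"],float).ravel()
    d=R.T@np.linalg.inv(c["K"])@[u,v,1.];o=-R.T@t
    return o+d*(z-o[2])/d[2]
def px(c,P):
    return cv2.projectPoints(np.array(P,float).reshape(-1,3),np.array(c["rvec"],float),np.array(c["tvec"],float),np.array(c["K"]),None)[0].reshape(-1,2)
E
python3 - <<'E'
from h import *
for n,a,b in [("top",(430,190),(175,245)),("scene",(185,120),(407,293))]:
    p=np.load(f"pics/{n}0.npz")["p"][:,:,::-1]
    o=[cv2.resize(p[y:y+50,x:x+50],(400,400),interpolation=cv2.INTER_CUBIC) for x,y in (a,b)]
    cv2.imwrite(f"pics/z{n}.png",np.hstack(o))
T=np.load("pics/top0.npz");S=np.load("pics/scene0.npz")
for n,u,v,z in [("pin top",461,216,.126),("collar",454.5,225,.066),("bush",195,265,.088),("wheel",210,197,.076)]:
    print(n,ray(T,u,v,z).round(4))
for n,u,v,z in [("pin top",210,134,.126),("bush",427,313,.088),("wheel",350,368,.076)]:
    print(n,ray(S,u,v,z).round(4))
E
```

```text
pin top [ 0.578  -0.3487  0.126 ]
collar [ 0.5767 -0.3555  0.066 ]
bush [0.5091 0.0827 0.088 ]
wheel [0.6278 0.0642 0.076 ]
pin top [ 0.576  -0.3481  0.126 ]
bush [0.51   0.0856 0.088 ]
wheel [0.6413 0.0756 0.076 ]
```

View pics/ztop.png

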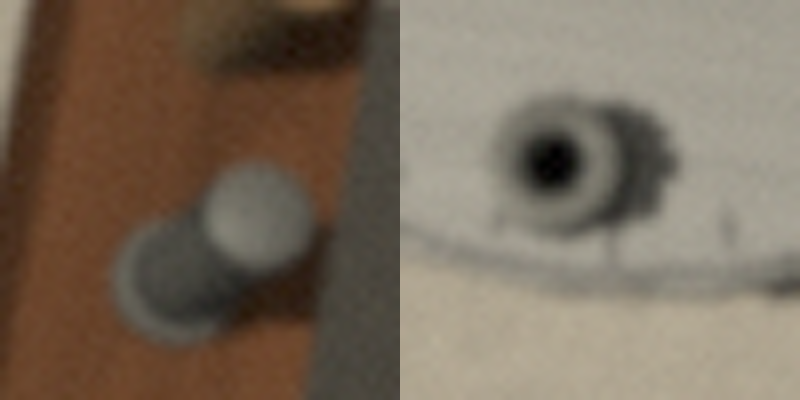

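View pics/zscene.png

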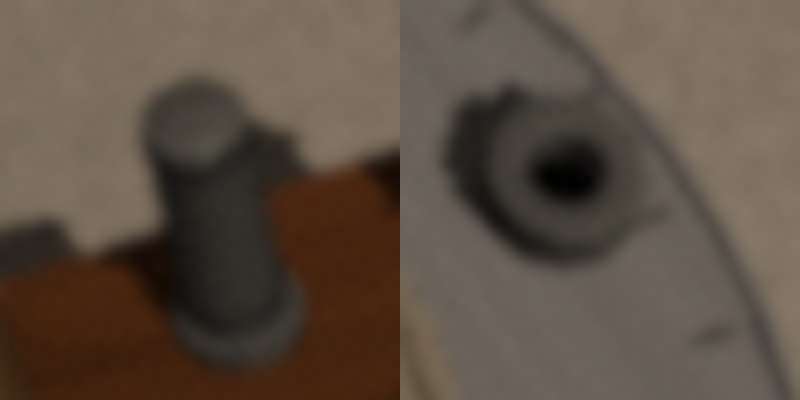

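```bash
python3 - <<'E'
from h import *
from scipy.optimize import least_squares
T=np.load("pics/top0.npz");S=np.load("pics/scene0.npz")
B=[ray(T,194.0,264.9,.088),ray(S,427.3,313.8,.088)];print("bush",B)
print("pintop",ray(T,461.8,216.8,.126),ray(S,209,134.6,.126),"collar T",ray(T,452.2,224.7,.066))
# depth-based wheel/plaster: points with height .07-.08
for n,c in (("top",T),("scene",S)):
    d=c["d"];v,u=np.mgrid[:480,:640];K=c["K"]
    R=cv2.Rodrigues(c["rvec"])[0]
    X=np.stack([(u-K[0,2])/K[0,0]*d,(v-K[1,2])/K[1,1]*d,d],-1)
    W=(X-c["tvec"].ravel())@R
    g=(d>0)&(np.hypot(W[...,0]-.634,W[...,1]-.07)<.2)
    for lab,z0,z1,zz in (("wheel",.066,.086,.076),("carv",.096,.115,.104)):
        m=((W[...,2]>z0)&(W[...,2]<z1)&g).astype(np.uint8)
        m=cv2.morphologyEx(m,cv2.MORPH_OPEN,np.ones((3,3)))
        cs,_=cv2.findContours(m,cv2.RETR_EXTERNAL,cv2.CHAIN_APPROX_NONE)
        k=max(cs,key=cv2.contourArea)[:,0]
        P=np.array([ray(c,a,b,zz)[:2] for a,b in k])
        f=least_squares(lambda q:np.hypot(*(P-q[:2]).T)-q[2],[.634,.07,.15],loss="soft_l1",f_scale=.002).x
        print(n,lab,f,np.median(W[...,2][m>0]),[np.hypot(*(b[:2]-f[:2])) for b in B])
E
```

```text
bush [array([0.50927949, 0.08431927, 0.088     ]), array([0.51057635, 0.08677123, 0.088     ])]
pintop [ 0.57668203 -0.3498834   0.126     ] [ 0.57790051 -0.34810353  0.126     ] collar T [ 0.57727152 -0.3515631   0.066     ]
top wheel [0.63151908 0.06552154 0.14823136] 0.0744720652262009 [np.float64(0.12367647802337722), np.float64(0.12279532813060559)]
top carv [0.63119986 0.06526838 0.08380383] 0.10249614562703928 [np.float64(0.1233998101234461), np.float64(0.12252511548503711)]
scene wheel [0.63359162 0.06756333 0.14861399] 0.07529056352908961 [np.float64(0.1254363097780858), np.float64(0.12450582647232962)]
scene carv [0.63380376 0.06787593 0.08412992] 0.10329466496759818 [np.float64(0.12560524022438452), np.float64(0.12466766303600559)]
```

```bash
python3 - <<'E'
from h import *
W=np.load("pics/wrist0.npz");T=np.load("pics/top0.npz");S=np.load("pics/scene0.npz")
def pt(c,u,v):
    d=float(c["d"][v,u]);R=cv2.Rodrigues(c["rvec"])[0]
    return (R.T@(np.linalg.inv(c["K"])@[u,v,1.]*d-c["tvec"].ravel())).round(3),round(d,3)
for u,v in [(497,87),(440,100),(560,60),(600,75),(630,68),(600,200)]: print(pt(W,u,v))
for u,v in [(60,410),(20,450),(150,450),(635,470)]: print("T",pt(T,u,v))
for u,v in [(629,40),(590,90),(600,160),(630,350),(200,10)]: print("S",pt(S,u,v))
R=cv2.Rodrigues(np.array([-1.564,.194,-.194]))[0];print(R.round(3), np.degrees(np.arctan2(R[1,2],R[0,2])))
# block top corners
for u,v in [(434,178),(462,178),(413,303),(436,310)]: print(ray(T,u,v,.06).round(4))
# tool tops
for u,v in [(468,187),(457,252),(450,287)]: print(ray(T,u,v,.134).round(4))
for u,v in [(176,147),(243,119),(276,110)]: print(ray(S,u,v,.134).round(4))
E
```

```text
(array([0.096, 0.795, 0.031]), 0.318)
(array([0.094, 0.751, 0.02 ]), 0.332)
(array([0.088, 0.853, 0.021]), 0.322)
(array([0.1  , 0.813, 0.129]), 0.225)
(array([0.099, 0.815, 0.148]), 0.206)
(array([0.226, 0.895, 0.   ]), 0.378)
T (array([ 0.273,  0.327, -0.001]), 0.826)
T (array([ 0.209,  0.39 , -0.004]), 0.816)
T (array([0.206, 0.169, 0.   ]), 0.816)
T (array([ 0.158, -0.66 , -0.003]), 0.825)
S (array([0.064, 0.004, 0.267]), 0.854)
S (array([ 0.063, -0.014,  0.156]), 0.956)
S (array([0.058, 0.056, 0.043]), 1.025)
S (array([0.281, 0.298, 0.002]), 0.887)
S (array([ 0.376, -0.711,  0.048]), 1.236)
[[ 0.97  -0.     0.245]
 [-0.245 -0.002  0.97 ]
 [ 0.    -1.    -0.002]] 75.84465661252919
[ 0.6636 -0.3265  0.06  ]
[ 0.6632 -0.3763  0.06  ]
[ 0.4442 -0.2783  0.06  ]
[ 0.432  -0.3165  0.06  ]
[ 0.6238 -0.3607  0.134 ]
[ 0.5183 -0.3359  0.134 ]
[ 0.4637 -0.3214  0.134 ]
[ 0.6349 -0.3526  0.134 ]
[ 0.5201 -0.3343  0.134 ]
[ 0.4672 -0.3164  0.134 ]
```

```bash
python3 -m pendant '[{"x":0.29,"y":-0.28},{"x":0.29,"y":-0.28},{"x":0.29,"y":-0.28},{"x":0.29,"y":-0.28},{"x":0.29,"y":-0.28},{"x":0.29,"y":-0.28},{"x":0.29,"y":-0.28},{"x":0.29,"y":-0.28},{"x":0.29,"y":-0.28},{"x":0.29,"y":-0.28}]'
```

```text
invalid input
```

```bash
python3 -m pendant '[{"x":0.05,"y":-0.05,"z":0,"turn":0,"hand":1},{"x":0.29,"y":-0.28,"z":0,"turn":0,"hand":1},{"x":0.29,"y":-0.28,"z":0,"turn":0,"hand":1},{"x":0.29,"y":-0.28,"z":0,"turn":0,"hand":1},{"x":0.29,"y":-0.28,"z":0,"turn":0,"hand":1},{"x":0.29,"y":-0.28,"z":0,"turn":0,"hand":1},{"x":0.29,"y":-0.28,"z":0,"turn":0,"hand":1},{"x":0.29,"y":-0.28,"z":0,"turn":0,"hand":1},{"x":0.29,"y":-0.28,"z":0,"turn":0,"hand":1},{"x":0.29,"y":-0.28,"z":0,"turn":0,"hand":1}]'
```

```text
t: 1.15
tool_pos: [0.4498, 0.3487, 0.2312]
tool_rot: [-1.562, 0.197, -0.197]
contact_force: [-0.3, 0.7, 0.1]
grip_width: 0.0854
```

```bash
python3 - <<'E'
from h import *
W=np.load("pics/wrist0.npz")
R=cv2.Rodrigues(W["rvec"])[0];print("cam",-R.T@W["tvec"].ravel(),"axes",R.round(2))
print(ray(W,320,240,.088)-[.159,.63,.231], ray(W,338,340,0),ray(W,320,240,.126)-[.159,.63,.231])
E
```

```text
cam [0.08367315 0.64851727 0.37260213] axes [[ 0.24  0.97 -0.  ]
 [ 0.92 -0.23  0.3 ]
 [ 0.29 -0.07 -0.95]]
[ 0.01236328 -0.00522684 -0.143     ] [0.31650104 0.60814703 0.        ] [ 0.00065492 -0.00205654 -0.105     ]
```

```bash
python3 -m pendant '[{"x":0.01,"y":-0.05,"z":0,"turn":0,"hand":1},{"x":0.05,"y":-0.265,"z":0,"turn":0,"hand":1},{"x":0.05,"y":-0.265,"z":0,"turn":0,"hand":1},{"x":0.05,"y":-0.265,"z":0,"turn":0,"hand":1},{"x":0.05,"y":-0.265,"z":0,"turn":0,"hand":1},{"x":0.05,"y":-0.265,"z":0,"turn":0,"hand":1},{"x":0.05,"y":-0.265,"z":0,"turn":0,"hand":1},{"x":0.05,"y":-0.265,"z":0,"turn":0,"hand":1}]'; python3 - <<'E'
from bench import manip
from h import *
c=manip.camera_model("wrist");p,d=manip.grab_frame("wrist");np.savez("pics/w1.npz",p=p,d=d,**c)
cv2.imwrite("pics/w1.png",p[:,:,::-1]);print(manip.read_state()["tool_pos"])
E
```

```text
t: 1.95
tool_pos: [0.4983, 0.0878, 0.2312]
tool_rot: [-1.561, 0.192, -0.191]
contact_force: [-0.2, 0.6, -1.2]
grip_width: 0.0852
[0.49821142 0.0884027  0.23115542]
```

View pics/w1.png

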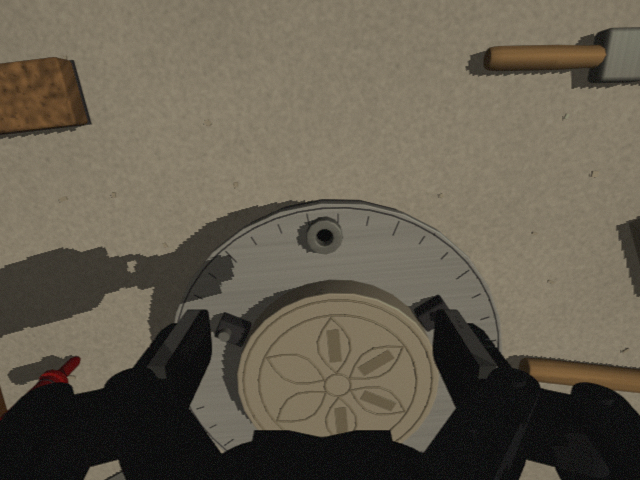

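The bushing bore is at about (324,236) in the wrist view, and the carving's centre at about (337,385). I'll work out the bushing's position from this view.

```bash
python3 - <<'E'
from h import *
W=np.load("pics/w1.npz");p=W["p"][:,:,::-1]
cv2.imwrite("pics/w1z.png",cv2.resize(p[210:260,295:355],(720,600),interpolation=cv2.INTER_CUBIC))
g=p.max(2)[215:255,300:350];m=(g<40).astype(np.uint8)
n,l,s,ce=cv2.connectedComponentsWithStats(m);print([(s[i][4],ce[i]+[300,215]) for i in range(1,n)])
print(ray(W,324,236,.088))
E
```

```text
[(np.int32(36), array([312.94444444, 222.38888889])), (np.int32(178), array([325.00561798, 236.06741573]))]
[0.50873788 0.08689893 0.088     ]
```

View pics/w1z.png

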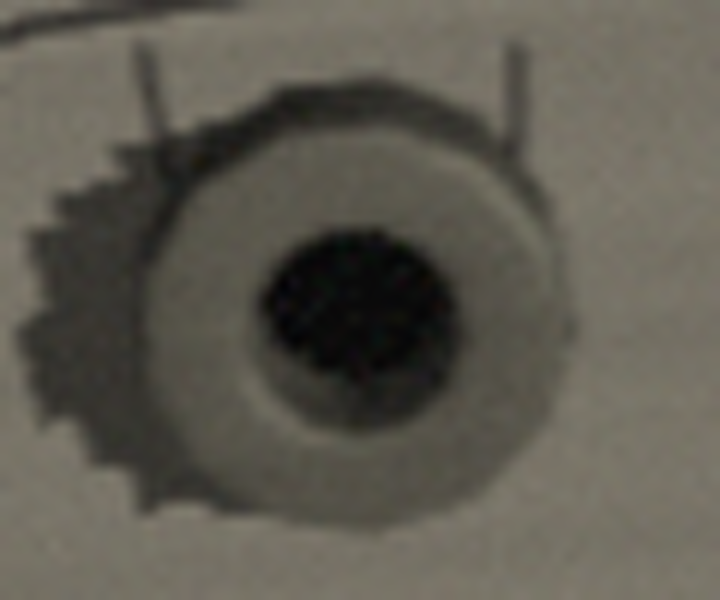

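```bash
python3 - <<'E'
from h import *
W=np.load("pics/w1.npz");print(ray(W,324.2,236.9,.088))
E
python3 -m pendant '[{"x":0.01,"y":-0.05,"z":0,"turn":0,"hand":1},{"x":0.07,"y":-0.435,"z":0,"turn":0,"hand":1},{"x":0.07,"y":-0.435,"z":0,"turn":0,"hand":1},{"x":0.07,"y":-0.435,"z":0,"turn":0,"hand":1},{"x":0.07,"y":-0.435,"z":0,"turn":0,"hand":1},{"x":0.07,"y":-0.435,"z":0,"turn":0,"hand":1},{"x":0.07,"y":-0.435,"z":0,"turn":0,"hand":1},{"x":0.07,"y":-0.435,"z":0,"turn":0,"hand":1},{"x":0.07,"y":-0.435,"z":0,"turn":0,"hand":1},{"x":0.07,"y":-0.435,"z":0,"turn":0,"hand":1},{"x":0.07,"y":-0.435,"z":0,"turn":0,"hand":1}]'; python3 - <<'E'
from bench import manip
from h import *
c=manip.camera_model("wrist");p,d=manip.grab_frame("wrist");np.savez("pics/w2.npz",p=p,d=d,**c)
cv2.imwrite("pics/w2.png",p[:,:,::-1]);print(manip.read_state()["tool_pos"])
E
```

```text
[0.50948738 0.08687399 0.088     ]
t: 3.1
tool_pos: [0.57, -0.3479, 0.2302]
tool_rot: [-1.56, 0.193, -0.191]
contact_force: [0.5, 0.2, -0.6]
grip_width: 0.0853
[ 0.57031671 -0.34657971  0.23040748]
```

View pics/w2.png

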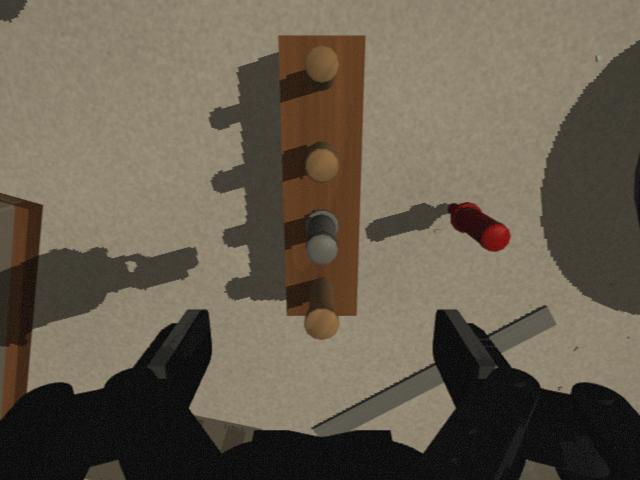

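```bash
python3 - <<'E'
from h import *
W=np.load("pics/w2.npz");print(ray(W,321.5,248.8,.126),ray(W,321.5,224.5,.066))
p=W["p"][:,:,::-1]
cv2.imwrite("pics/w2z.png",cv2.resize(p[205:270,290:355],(585,585),interpolation=cv2.INTER_CUBIC))
E
```

```text
[ 0.57716561 -0.34998966  0.126     ] [ 0.57653356 -0.34973074  0.066     ]
```

View pics/w2z.png

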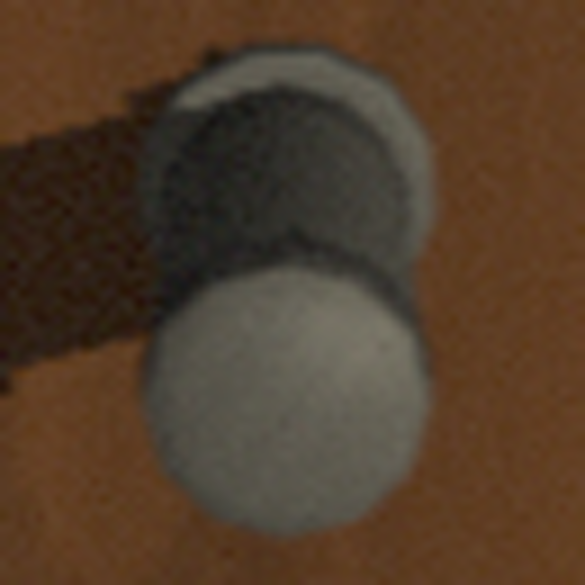

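```bash
python3 -m pendant '[{"x":0.007,"y":0,"z":0,"turn":0,"hand":1},{"x":0.007,"y":0,"z":-0.04,"turn":0,"hand":1},{"x":0.007,"y":0,"z":-0.08,"turn":0,"hand":1},{"x":0.007,"y":0,"z":-0.08,"turn":0,"hand":1},{"x":0.007,"y":0,"z":-0.08,"turn":0,"hand":1},{"x":0.007,"y":0,"z":-0.08,"turn":0,"hand":1}]';python3 - <<'E'
from bench import manip
print(manip.read_state())
E
```

```text
t: 3.75
tool_pos: [0.5776, -0.3499, 0.154]
tool_rot: [-1.563, 0.19, -0.196]
contact_force: [-0.7, -0.5, 0.2]
grip_width: 0.0852
{'t': 3.75, 'qpos': array([ 0.09843023,  0.5635108 ,  0.5589824 ,  1.56889581, -0.32440886,
        1.09859301,  2.06062498]), 'qvel': array([ 0.00854041, -0.00882209,  0.01061715, -0.00562625,  0.00098495,
       -0.00447142,  0.0018382 ]), 'effort': array([-3.68179232e-01, -4.76903558e+01,  8.24824691e+00, -2.22954565e+01,
       -1.61761721e-02,  3.89394164e-02, -2.72978963e-03]), 'tool_pos': array([ 0.5775534 , -0.34993512,  0.15401302]), 'tool_rot': array([-1.56349255,  0.1896665 , -0.19598988]), 'contact_force': array([-0.70389109, -0.47020626,  0.18147332]), 'moment': array([-0.02740662,  0.00095253, -0.00423406]), 'grip_width': 0.0852470141538319}
```

```bash
python3 -m pendant '[{"x":-0.0005,"y":0,"z":-0.03,"turn":0,"hand":1},{"x":-0.0005,"y":0,"z":-0.065,"turn":0,"hand":1},{"x":-0.0005,"y":0,"z":-0.065,"turn":0,"hand":1},{"x":-0.0005,"y":0,"z":-0.065,"turn":0,"hand":0},{"x":-0.0005,"y":0,"z":-0.065,"turn":0,"hand":-1},{"x":-0.0005,"y":0,"z":-0.065,"turn":0,"hand":-1},{"x":-0.0005,"y":0,"z":-0.065,"turn":0,"hand":-1},{"x":-0.0005,"y":0,"z":-0.065,"turn":0,"hand":-1},{"x":-0.0005,"y":0,"z":-0.065,"turn":0,"hand":-1},{"x":-0.0005,"y":0,"z":-0.065,"turn":0,"hand":-1},{"x":-0.0005,"y":0,"z":-0.065,"turn":0,"hand":-1},{"x":-0.0005,"y":0,"z":-0.065,"turn":0,"hand":-1}]'
```

```text
t: 4.95
tool_pos: [0.5761, -0.3501, 0.0878]
tool_rot: [-1.562, 0.192, -0.195]
contact_force: [-1.1, 0.7, 7.0]
grip_width: 0.0206
```

```bash
python3 -m pendant '[{"x":0,"y":0,"z":0.02,"turn":0,"hand":-1},{"x":0,"y":0,"z":0.05,"turn":0,"hand":-1},{"x":0,"y":0,"z":0.09,"turn":0,"hand":-1},{"x":0,"y":0,"z":0.13,"turn":0,"hand":-1},{"x":0,"y":0,"z":0.13,"turn":0,"hand":-1},{"x":0,"y":0,"z":0.13,"turn":0,"hand":-1},{"x":0,"y":0,"z":0.13,"turn":0,"hand":-1}]'; python3 - <<'E'
from bench import manip
from h import *
c=manip.camera_model("wrist");p,d=manip.grab_frame("wrist");np.savez("pics/w3.npz",p=p,d=d,**c)
cv2.imwrite("pics/w3.png",p[:,:,::-1]);print(manip.read_state()["tool_pos"],manip.read_state()["contact_force"])
p,d=manip.grab_frame("scene");cv2.imwrite("pics/s3.png",p[:,:,::-1])
E
```

```text
t: 5.65
tool_pos: [0.5743, -0.3486, 0.2142]
tool_rot: [-1.56, 0.196, -0.191]
contact_force: [-0.2, -0.8, -2.0]
grip_width: 0.0205
[ 0.57423415 -0.34858701  0.21393114] [-1.1581359  -0.66220048 -1.90437762]
```

View pics/w3.png

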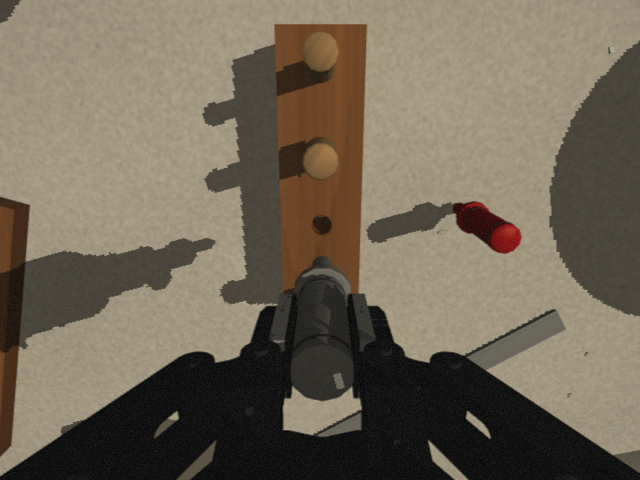

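View pics/s3.png

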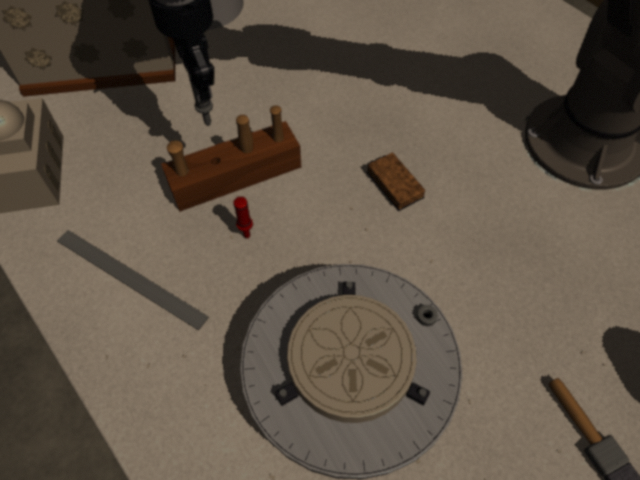

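```bash
python3 -m pendant '[{"x":-0.006,"y":0.04,"z":0,"turn":0,"hand":-1},{"x":-0.066,"y":0.4355,"z":0,"turn":0,"hand":-1},{"x":-0.066,"y":0.4355,"z":0,"turn":0,"hand":-1},{"x":-0.066,"y":0.4355,"z":0,"turn":0,"hand":-1},{"x":-0.066,"y":0.4355,"z":0,"turn":0,"hand":-1},{"x":-0.066,"y":0.4355,"z":0,"turn":0,"hand":-1},{"x":-0.066,"y":0.4355,"z":0,"turn":0,"hand":-1},{"x":-0.066,"y":0.4355,"z":0,"turn":0,"hand":-1},{"x":-0.066,"y":0.4355,"z":0,"turn":0,"hand":-1},{"x":-0.066,"y":0.4355,"z":0,"turn":0,"hand":-1},{"x":-0.066,"y":0.4355,"z":0,"turn":0,"hand":-1}]'; python3 -m pendant '[{"x":0,"y":0,"z":-0.025,"turn":0,"hand":-1},{"x":0,"y":0,"z":-0.025,"turn":0,"hand":-1},{"x":0,"y":0,"z":-0.025,"turn":0,"hand":-1},{"x":0,"y":0,"z":-0.025,"turn":0,"hand":-1}]';python3 - <<'E'
from bench import manip
from h import *
s=manip.read_state()
c=manip.camera_model("wrist");p,d=manip.grab_frame("wrist");np.savez("pics/w4.npz",p=p,d=d,**c)
cv2.imwrite("pics/w4.png",p[:,:,::-1]);print(s["tool_pos"],s["contact_force"],s["qpos"])
cv2.imwrite("pics/w4z.png",cv2.resize(p[200:320,240:400,::-1],(800,600),interpolation=cv2.INTER_CUBIC))
p,d=manip.grab_frame("scene");cv2.imwrite("pics/s4.png",cv2.resize(p[210:360,340:540,::-1],(800,600),interpolation=cv2.INTER_CUBIC))
p,d=manip.grab_frame("top");cv2.imwrite("pics/t4.png",cv2.resize(p[190:340,100:300,::-1],(800,600),interpolation=cv2.INTER_CUBIC))
E
```

```text
t: 6.85
tool_pos: [0.5083, 0.0872, 0.2153]
tool_rot: [-1.564, 0.192, -0.189]
contact_force: [0.8, -1.1, -1.8]
grip_width: 0.0206
t: 7.25
tool_pos: [0.5099, 0.0848, 0.192]
tool_rot: [-1.562, 0.194, -0.196]
contact_force: [-0.1, -0.0, -1.7]
grip_width: 0.0207
[0.50990234 0.08483171 0.19199545] [-0.09551753 -0.01895582 -1.66620913] [-0.6459608   0.21368121  0.459378    1.90964728 -0.10897321  1.0414906
  1.18157211]
```

View pics/w4z.png

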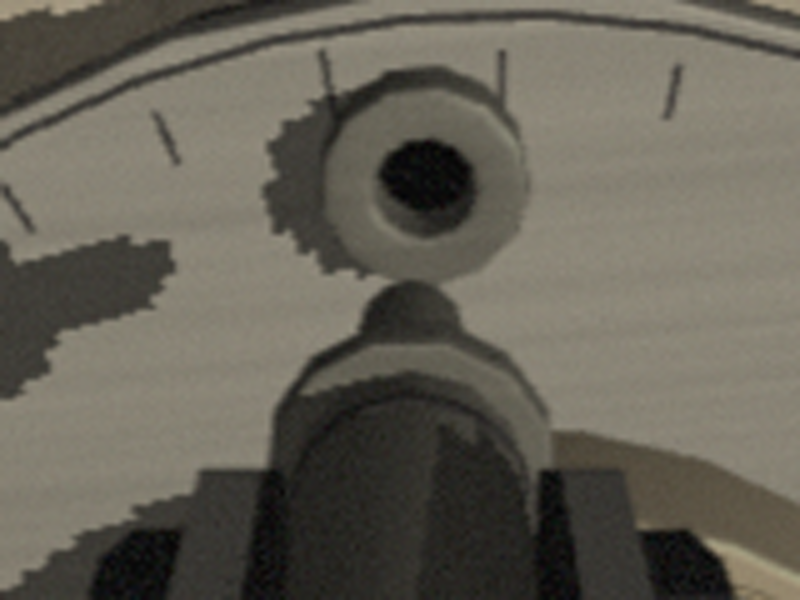

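View pics/s4.png

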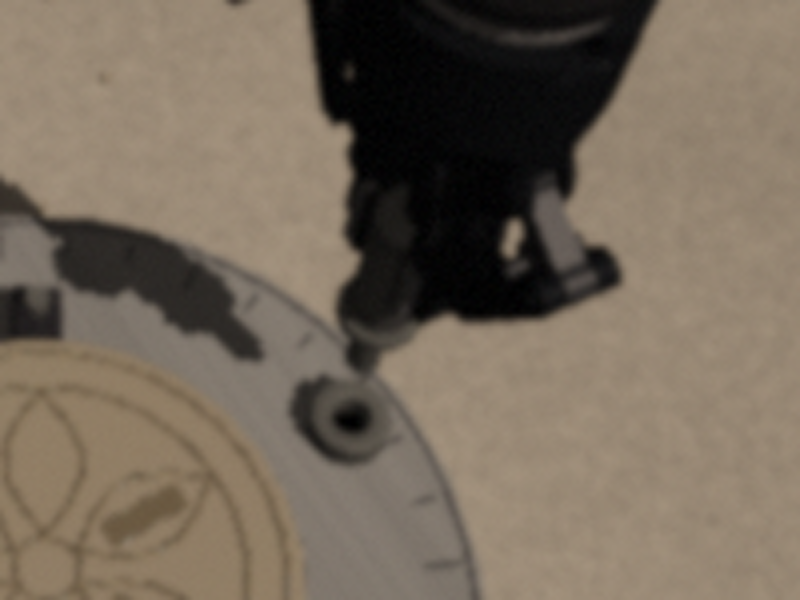

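View pics/t4.png

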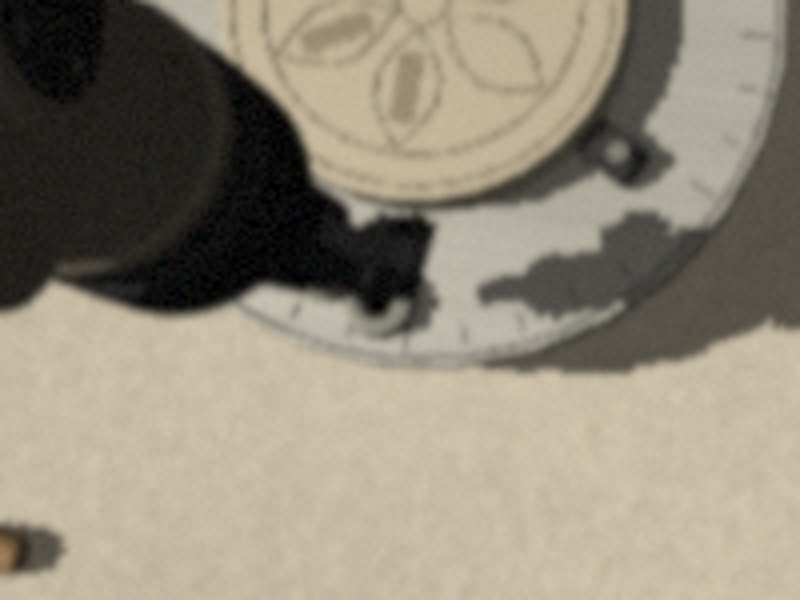

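```bash
python3 - <<'E'
from h import *
W=np.load("pics/w4.npz");print(ray(W,324.9,237.1,.088),ray(W,321.5,260.9,.126),ray(W,321.5,260.9,.124))
from bench import manip
s=manip.read_state();print(s["t"],s["tool_pos"],s["tool_rot"]);R=cv2.Rodrigues(s["tool_rot"])[0];print(R[:,1])
E
```

```text
[0.50970617 0.08682283 0.088     ] [0.5116614  0.08395334 0.126     ] [0.51240048 0.08376608 0.124     ]
7.4 [0.5098707  0.08557463 0.19213589] [-1.56131441  0.1931625  -0.19521805]
[ 1.38754213e-03  5.74941186e-04 -9.99998872e-01]
```

```bash
python3 -m pendant '[{"x":-0.0015,"y":0.0016,"z":-0.015,"turn":0,"hand":-1},{"x":-0.0015,"y":0.0016,"z":-0.033,"turn":0,"hand":-1},{"x":-0.0015,"y":0.0016,"z":-0.033,"turn":0,"hand":-1},{"x":-0.0015,"y":0.0016,"z":-0.033,"turn":0,"hand":-1},{"x":-0.0015,"y":0.0016,"z":-0.033,"turn":0,"hand":-1},{"x":-0.0015,"y":0.0016,"z":-0.033,"turn":0,"hand":-1},{"x":-0.0015,"y":0.0016,"z":-0.033,"turn":0,"hand":-1}]';python3 - <<'E'
from bench import manip
from h import *
s=manip.read_state()
c=manip.camera_model("wrist");p,d=manip.grab_frame("wrist");np.savez("pics/w5.npz",p=p,d=d,**c)
print(s["tool_pos"],s["contact_force"])
cv2.imwrite("pics/w5z.png",cv2.resize(p[200:320,240:400,::-1],(800,600),interpolation=cv2.INTER_CUBIC))
p,d=manip.grab_frame("scene");cv2.imwrite("pics/s5.png",cv2.resize(p[270:345,380:480,::-1],(800,600),interpolation=cv2.INTER_CUBIC))
E
```

```text
t: 8.1
tool_pos: [0.5082, 0.0875, 0.159]
tool_rot: [-1.561, 0.193, -0.195]
contact_force: [0.1, 0.1, -1.1]
grip_width: 0.0205
[0.50824984 0.08754309 0.15903547] [ 0.10743353  0.14258741 -1.14717224]
```

View pics/w5z.png

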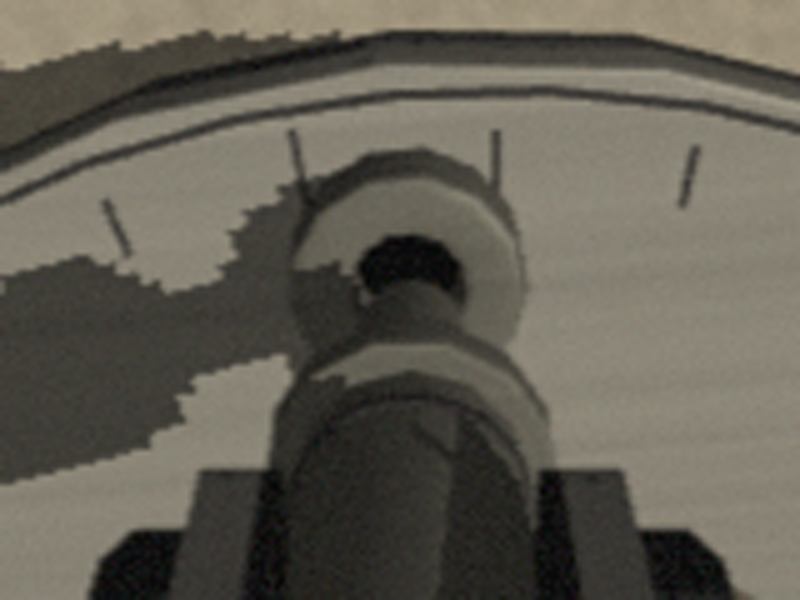

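View pics/s5.png

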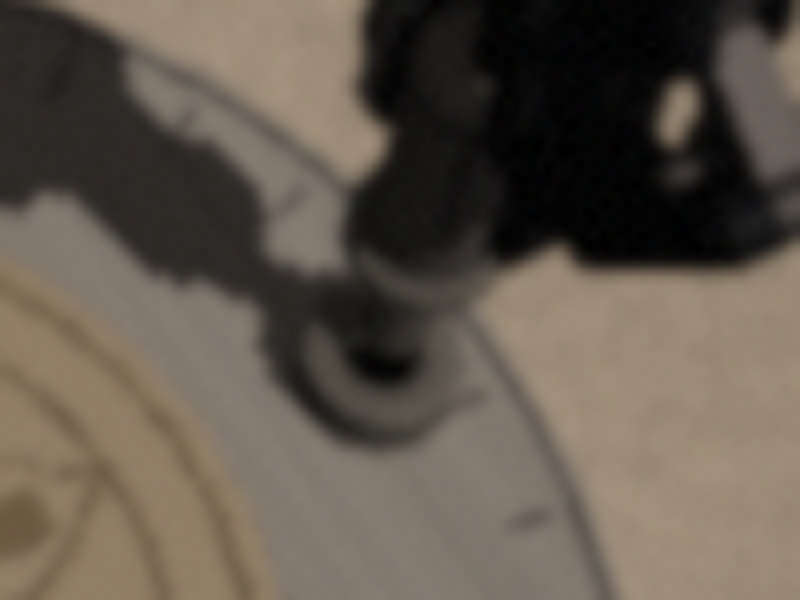

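```bash
python3 -m pendant '[{"x":0,"y":0,"z":-0.004,"turn":0,"hand":-1},{"x":0,"y":0,"z":-0.008,"turn":0,"hand":-1},{"x":0,"y":0,"z":-0.011,"turn":0,"hand":-1},{"x":0,"y":0,"z":-0.011,"turn":0,"hand":-1}]'
```

```text
t: 8.6
tool_pos: [0.5072, 0.0873, 0.1466]
tool_rot: [-1.563, 0.195, -0.193]
contact_force: [0.0, -0.4, -1.4]
grip_width: 0.0209
```

```bash
python3 -m pendant '[{"x":0,"y":0,"z":-0.004,"turn":0,"hand":-1},{"x":0,"y":0,"z":-0.008,"turn":0,"hand":-1},{"x":0,"y":0,"z":-0.012,"turn":0,"hand":-1},{"x":0,"y":0,"z":-0.014,"turn":0,"hand":-1},{"x":0,"y":0,"z":-0.014,"turn":0,"hand":-1}]'
```

```text
t: 9.1
tool_pos: [0.5075, 0.0874, 0.1329]
tool_rot: [-1.562, 0.194, -0.193]
contact_force: [-0.5, 0.7, -1.6]
grip_width: 0.0205
```

```bash
python3 -m pendant '[{"x":0,"y":0,"z":-0.001,"turn":0,"hand":-1},{"x":0,"y":0,"z":-0.002,"turn":0,"hand":-1},{"x":0,"y":0,"z":-0.003,"turn":0,"hand":-1},{"x":0,"y":0,"z":-0.003,"turn":0,"hand":-1},{"x":0,"y":0,"z":-0.003,"turn":0,"hand":-1}]'
```

```text
t: 9.6
tool_pos: [0.5078, 0.0875, 0.1304]
tool_rot: [-1.562, 0.194, -0.194]
contact_force: [-0.7, 0.4, -2.0]
grip_width: 0.0203
```

```bash
python3 -m pendant '[{"x":0,"y":0,"z":-0.001,"turn":0,"hand":-1},{"x":0,"y":0,"z":-0.001,"turn":0,"hand":-1},{"x":0,"y":0,"z":-0.001,"turn":0,"hand":-1}]'
```

```text
t: 9.9
tool_pos: [0.5077, 0.0874, 0.1293]
tool_rot: [-1.562, 0.194, -0.194]
contact_force: [0.5, -0.4, -1.8]
grip_width: 0.0207
```

```bash
python3 -m pendant '[{"x":0,"y":0,"z":-0.001,"turn":0,"hand":-1},{"x":0,"y":0,"z":-0.001,"turn":0,"hand":-1},{"x":0,"y":0,"z":-0.001,"turn":0,"hand":-1}]'
```

```text
t: 10.2
tool_pos: [0.5077, 0.0874, 0.1283]
tool_rot: [-1.562, 0.194, -0.194]
contact_force: [0.1, 0.1, -1.8]
grip_width: 0.0204
```

```bash
python3 -m pendant '[{"x":0,"y":0,"z":-0.001,"turn":0,"hand":-1},{"x":0,"y":0,"z":-0.001,"turn":0,"hand":-1},{"x":0,"y":0,"z":-0.001,"turn":0,"hand":-1}]'
```

```text
t: 10.5
tool_pos: [0.508, 0.0874, 0.1277]
tool_rot: [-1.562, 0.193, -0.194]
contact_force: [-0.4, 0.2, 2.4]
grip_width: 0.0203
```

The tip is on the plate: contact at TCP z 0.1277 m, where I expected 0.1278, at about 4 N. Next I'll work out the arc.

```bash
python3 - <<'E'
import numpy as np
r=np.array([-.1235,.0191])
for a in list(np.arange(0,26,1.)):
    t=np.radians(a);R=np.array([[np.cos(t),-np.sin(t)],[np.sin(t),np.cos(t)]])
    print(a,np.round(t,3),np.round((R@r-r)*1000,1))
E
```

```text
0.0 0.0 [0. 0.]
1.0 0.017 [-0.3 -2.2]
2.0 0.035 [-0.6 -4.3]
3.0 0.052 [-0.8 -6.5]
4.0 0.07 [-1.  -8.7]
5.0 0.087 [ -1.2 -10.8]
6.0 0.105 [ -1.3 -13. ]
7.0 0.122 [ -1.4 -15.2]
8.0 0.14 [ -1.5 -17.4]
9.0 0.157 [ -1.5 -19.6]
10.0 0.175 [ -1.4 -21.7]
11.0 0.192 [ -1.4 -23.9]
12.0 0.209 [ -1.3 -26.1]
13.0 0.227 [ -1.1 -28.3]
14.0 0.244 [ -1.  -30.4]
15.0 0.262 [ -0.7 -32.6]
16.0 0.279 [ -0.5 -34.8]
17.0 0.297 [ -0.2 -36.9]
18.0 0.314 [  0.1 -39.1]
19.0 0.332 [  0.5 -41.2]
20.0 0.349 [  0.9 -43.4]
21.0 0.367 [  1.4 -45.5]
22.0 0.384 [  1.8 -47.7]
23.0 0.401 [  2.4 -49.8]
24.0 0.419 [  2.9 -51.9]
25.0 0.436 [  3.5 -54. ]
```

```bash
python3 -m pendant '[{"x":0,"y":0,"z":0,"turn":0,"hand":-1},{"x":0,"y":0,"z":0,"turn":0,"hand":-1}]'
```

```text
t: 10.7
tool_pos: [0.508, 0.0875, 0.1277]
tool_rot: [-1.562, 0.193, -0.194]
contact_force: [-1.5, -1.3, 3.5]
grip_width: 0.0207
```

```bash
python3 -m pendant '[{"x":-0.0003,"y":-0.0022,"z":0,"turn":0.017,"hand":-1},{"x":-0.0006,"y":-0.0043,"z":0,"turn":0.035,"hand":-1},{"x":-0.0008,"y":-0.0065,"z":0,"turn":0.052,"hand":-1},{"x":-0.001,"y":-0.0087,"z":0,"turn":0.07,"hand":-1},{"x":-0.001,"y":-0.0087,"z":0,"turn":0.07,"hand":-1}]'
```

```text
t: 11.2
tool_pos: [0.5072, 0.0788, 0.1277]
tool_rot: [-1.566, 0.138, -0.139]
contact_force: [0.7, 3.7, 4.2]
grip_width: 0.0204
```

```bash
python3 -m pendant '[{"x":-0.0002,"y":-0.0021,"z":0,"turn":0.017,"hand":-1},{"x":-0.0003,"y":-0.0043,"z":0,"turn":0.035,"hand":-1},{"x":-0.0004,"y":-0.0055,"z":0,"turn":0.045,"hand":-1},{"x":-0.0004,"y":-0.0055,"z":0,"turn":0.045,"hand":-1}]'
```

```text
t: 11.6
tool_pos: [0.5068, 0.0734, 0.1277]
tool_rot: [-1.568, 0.103, -0.104]
contact_force: [0.0, 3.6, 4.0]
grip_width: 0.0204
```

```bash
python3 -m pendant '[{"x":0,"y":-0.001,"z":0,"turn":0.009,"hand":-1},{"x":0,"y":-0.002,"z":0,"turn":0.016,"hand":-1},{"x":0,"y":-0.002,"z":0,"turn":0.016,"hand":-1}]'
```

```text
t: 11.9
tool_pos: [0.5067, 0.0717, 0.1277]
tool_rot: [-1.568, 0.09, -0.091]
contact_force: [-0.4, 4.8, 4.7]
grip_width: 0.0211
```

```bash
python3 -m pendant '[{"x":0,"y":-0.001,"z":0,"turn":0.008,"hand":-1},{"x":0,"y":-0.002,"z":0,"turn":0.016,"hand":-1},{"x":0,"y":-0.002,"z":0,"turn":0.016,"hand":-1}]'
```

```text
t: 12.2
tool_pos: [0.5067, 0.0697, 0.1277]
tool_rot: [-1.568, 0.078, -0.078]
contact_force: [0.0, 4.8, 5.7]
grip_width: 0.0204
```

```bash
python3 -m pendant '[{"x":0,"y":-0.001,"z":0,"turn":0.008,"hand":-1},{"x":0,"y":-0.002,"z":0,"turn":0.016,"hand":-1},{"x":0,"y":-0.002,"z":0,"turn":0.016,"hand":-1}]'
```

```text
t: 12.5
tool_pos: [0.5067, 0.0677, 0.1277]
tool_rot: [-1.569, 0.065, -0.066]
contact_force: [0.4, 4.4, 6.3]
grip_width: 0.0204
```

```bash
python3 -m pendant '[{"x":0,"y":-0.001,"z":0,"turn":0.008,"hand":-1},{"x":0,"y":-0.002,"z":0,"turn":0.016,"hand":-1},{"x":0,"y":-0.002,"z":0,"turn":0.016,"hand":-1}]'
```

```text
t: 12.8
tool_pos: [0.5066, 0.0656, 0.1276]
tool_rot: [-1.569, 0.052, -0.053]
contact_force: [-0.5, 4.9, 5.8]
grip_width: 0.0207
```

```bash
python3 -m pendant '[{"x":0,"y":-0.001,"z":0,"turn":0.008,"hand":-1},{"x":0.0001,"y":-0.002,"z":0,"turn":0.016,"hand":-1},{"x":0.0001,"y":-0.002,"z":0,"turn":0.016,"hand":-1}]'
```

```text
t: 13.1
tool_pos: [0.5067, 0.0633, 0.1275]
tool_rot: [-1.57, 0.04, -0.041]
contact_force: [-0.2, 4.8, 5.3]
grip_width: 0.0204
```

```bash
python3 -m pendant '[{"x":0,"y":-0.001,"z":0,"turn":0.008,"hand":-1},{"x":0.0002,"y":-0.002,"z":0,"turn":0.016,"hand":-1},{"x":0.0002,"y":-0.002,"z":0,"turn":0.016,"hand":-1}]'
```

```text
t: 13.4
tool_pos: [0.5061, 0.0598, 0.1266]
tool_rot: [-1.573, 0.029, -0.027]
contact_force: [2.2, 0.3, -0.5]
grip_width: 0.0206
```

```bash
python3 -m pendant '[{"x":0.0001,"y":-0.001,"z":0,"turn":0.008,"hand":-1},{"x":0.0002,"y":-0.002,"z":0,"turn":0.016,"hand":-1},{"x":0.0002,"y":-0.002,"z":0,"turn":0.016,"hand":-1}]'
```

```text
t: 13.7
tool_pos: [0.5063, 0.0581, 0.1267]
tool_rot: [-1.572, 0.017, -0.015]
contact_force: [0.9, -0.2, -2.3]
grip_width: 0.0208
```

Force vanished and z fell about 1 mm, so the tip is in the slot. I'll lower it gently.

```bash
python3 -m pendant '[{"x":0,"y":0,"z":-0.001,"turn":0,"hand":-1},{"x":0,"y":0,"z":-0.002,"turn":0,"hand":-1},{"x":0,"y":0,"z":-0.002,"turn":0,"hand":-1}]'
```

```text
t: 14.0
tool_pos: [0.5061, 0.0587, 0.1249]
tool_rot: [-1.571, 0.017, -0.014]
contact_force: [-0.6, 0.1, -2.6]
grip_width: 0.0204
```

```bash
python3 -m pendant '[{"x":0,"y":0,"z":-0.001,"turn":0,"hand":-1},{"x":0,"y":0,"z":-0.002,"turn":0,"hand":-1},{"x":0,"y":0,"z":-0.002,"turn":0,"hand":-1}]'
```

```text
t: 14.3
tool_pos: [0.5067, 0.0591, 0.1232]
tool_rot: [-1.571, 0.016, -0.015]
contact_force: [0.0, -0.1, -2.1]
grip_width: 0.0206
```

```bash
python3 -m pendant '[{"x":0,"y":0,"z":-0.001,"turn":0,"hand":-1},{"x":0,"y":0,"z":-0.002,"turn":0,"hand":-1},{"x":0,"y":0,"z":-0.002,"turn":0,"hand":-1}]'
```

```text
t: 14.6
tool_pos: [0.5069, 0.0588, 0.1212]
tool_rot: [-1.571, 0.015, -0.016]
contact_force: [0.1, -1.3, -2.5]
grip_width: 0.0206
```

```bash
python3 -m pendant '[{"x":0,"y":0,"z":-0.001,"turn":0,"hand":-1},{"x":0,"y":0,"z":-0.002,"turn":0,"hand":-1},{"x":0,"y":0,"z":-0.003,"turn":0,"hand":-1},{"x":0,"y":0,"z":-0.003,"turn":0,"hand":-1}]'
```

```text
t: 15.0
tool_pos: [0.5069, 0.0588, 0.1182]
tool_rot: [-1.571, 0.016, -0.016]
contact_force: [0.7, -1.5, -1.9]
grip_width: 0.0207
```

```bash
python3 -m pendant '[{"x":0,"y":0,"z":-0.001,"turn":0,"hand":-1},{"x":0,"y":0,"z":-0.0015,"turn":0,"hand":-1},{"x":0,"y":0,"z":-0.0015,"turn":0,"hand":-1}]'
```

```text
t: 15.3
tool_pos: [0.5069, 0.0588, 0.1168]
tool_rot: [-1.571, 0.016, -0.016]
contact_force: [-0.0, -3.0, -0.7]
grip_width: 0.0205
```

```bash
python3 -m pendant '[{"x":0,"y":0,"z":-0.0007,"turn":0,"hand":-1},{"x":0,"y":0,"z":-0.0007,"turn":0,"hand":-1},{"x":0,"y":0,"z":-0.0007,"turn":0,"hand":-1}]'
```

```text
t: 15.6
tool_pos: [0.5069, 0.0589, 0.1162]
tool_rot: [-1.571, 0.015, -0.016]
contact_force: [1.0, -3.7, -0.8]
grip_width: 0.0208
```

```bash
python3 -m pendant '[{"x":0,"y":0,"z":-0.0007,"turn":0,"hand":-1},{"x":0,"y":0,"z":-0.0007,"turn":0,"hand":-1},{"x":0,"y":0,"z":-0.0007,"turn":0,"hand":-1}]'
```

```text
t: 15.9
tool_pos: [0.507, 0.0589, 0.1158]
tool_rot: [-1.571, 0.015, -0.016]
contact_force: [-1.5, -4.1, 5.1]
grip_width: 0.0205
```

```bash
python3 -m pendant '[{"x":0,"y":-0.0004,"z":0,"turn":0,"hand":-1},{"x":0,"y":-0.0004,"z":0,"turn":0,"hand":-1},{"x":0,"y":-0.0004,"z":0,"turn":0,"hand":-1}]'; python3 - <<'E'
from bench import manip
from h import *
s=manip.read_state()
c=manip.camera_model("wrist");p,d=manip.grab_frame("wrist");np.savez("pics/w6.npz",p=p,d=d,**c)
print(s["tool_pos"],s["contact_force"])
cv2.imwrite("pics/w6.png",p[:,:,::-1])
E
```

```text
t: 16.2
tool_pos: [0.507, 0.0589, 0.1158]
tool_rot: [-1.57, 0.015, -0.016]
contact_force: [-1.2, -3.9, 4.9]
grip_width: 0.0208
[0.50702803 0.05889835 0.1157911 ] [-1.20615054 -3.85815335  4.91054544]
```

View pics/w6.png

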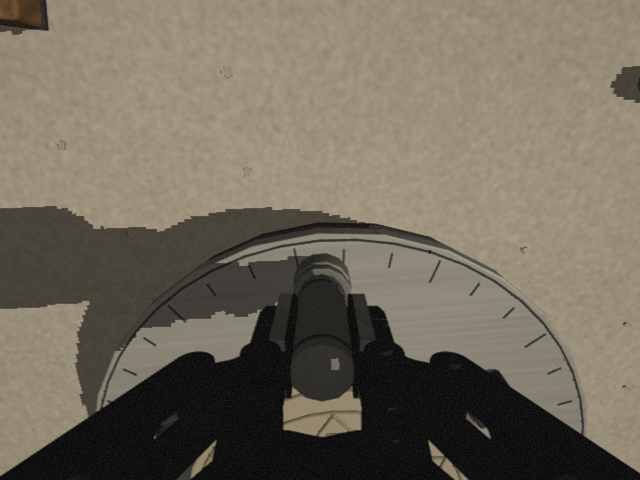

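The wrist view shows the collar down on the bushing at about (322,265). I'll release slowly now.

```bash
python3 -m pendant '[{"x":0,"y":0,"z":0.0005,"turn":0,"hand":-0.3},{"x":0,"y":0,"z":0.0005,"turn":0,"hand":-0.1},{"x":0,"y":0,"z":0.0005,"turn":0,"hand":0.1},{"x":0,"y":0,"z":0.0005,"turn":0,"hand":0.3},{"x":0,"y":0,"z":0.0005,"turn":0,"hand":0.3},{"x":0,"y":0,"z":0.0005,"turn":0,"hand":0.3}]'
```

```text
t: 16.85
tool_pos: [0.5068, 0.059, 0.1159]
tool_rot: [-1.57, 0.015, -0.015]
contact_force: [0.6, -0.2, 0.4]
grip_width: 0.0553
```

```bash
python3 -m pendant '[{"x":0,"y":0,"z":0.01,"turn":0,"hand":0.3},{"x":0,"y":0,"z":0.03,"turn":0,"hand":0.3},{"x":0,"y":0,"z":0.06,"turn":0,"hand":0.3},{"x":0,"y":0,"z":0.1,"turn":0,"hand":0.3},{"x":0,"y":0,"z":0.14,"turn":0,"hand":0.3},{"x":0,"y":0,"z":0.14,"turn":0,"hand":0.3},{"x":0,"y":0,"z":0.14,"turn":0,"hand":0.3}]'; python3 - <<'E'
from bench import manip
from h import *
s=manip.read_state();print(s["tool_pos"],s["contact_force"])
c=manip.camera_model("wrist");p,d=manip.grab_frame("wrist");np.savez("pics/w7.npz",p=p,d=d,**c)
cv2.imwrite("pics/w7.png",p[:,:,::-1])
c=manip.camera_model("scene");p,d=manip.grab_frame("scene");np.savez("pics/s7.npz",p=p,d=d,**c)
cv2.imwrite("pics/s7.png",p[:,:,::-1])
E
```

```text
t: 17.55
tool_pos: [0.5075, 0.0589, 0.2575]
tool_rot: [-1.569, 0.013, -0.018]
contact_force: [-0.4, -0.5, -1.0]
grip_width: 0.0556
[0.50747254 0.0588856  0.25745289] [-0.39789889 -0.46186077 -1.04558304]
```

View pics/w7.png

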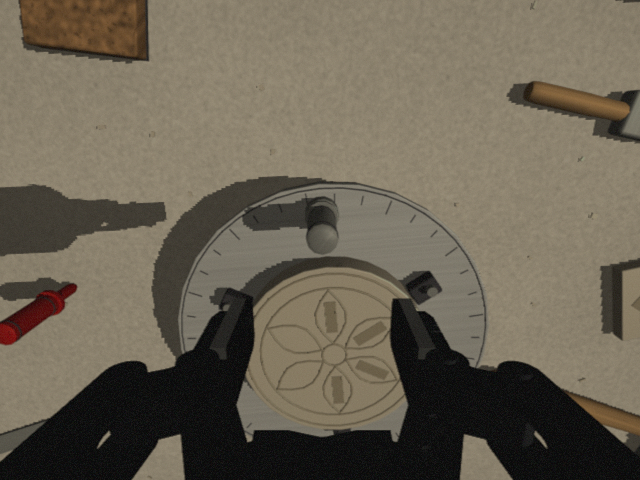

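View pics/s7.png

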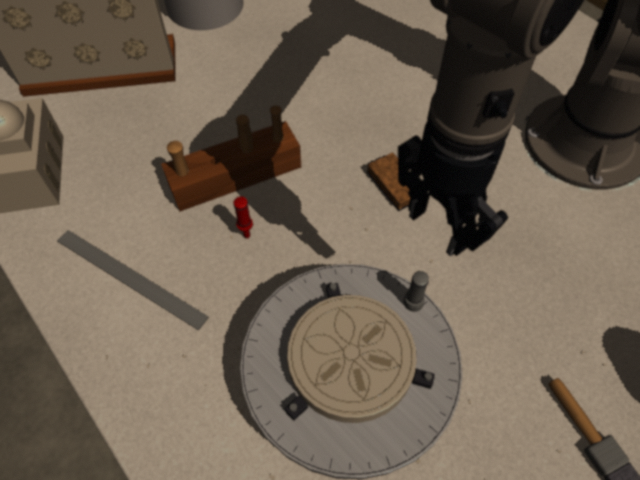

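```bash
python3 - <<'E'
from h import *
W=np.load("pics/w7.npz");R=cv2.Rodrigues(W["rvec"])[0]
d=W["d"]
def pt(u,v): return R.T@(np.linalg.inv(W["K"])@[u,v,1.]*np.median(d[v-2:v+3,u-2:u+3])-W["tvec"].ravel())
print("pin top",pt(322,238),ray(W,322,238,.154),"wheel",pt(400,240),"carv",pt(334,354))
S=np.load("pics/s7.npz");p=S["p"][:,:,::-1]
cv2.imwrite("pics/c7.png",np.hstack([cv2.resize(p[265:325,390:445],(400,436),interpolation=2),cv2.resize(W["p"][190:255,295:350,::-1],(369,436),interpolation=2)]))
E
```

```text
pin top [0.50754229 0.05890492 0.15357328] [0.50740719 0.0589064  0.154     ] wheel [0.53554659 0.1278055  0.07556383] carv [0.63265811 0.06730342 0.10344888]
```

View pics/c7.png

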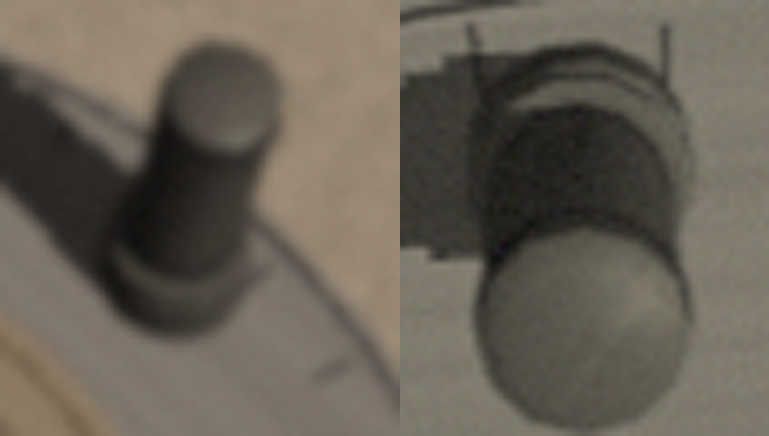

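The pin's top measures 0.1536 m, against 0.154 m expected with the pin home. It looks upright and the fingers are clear, so I'm handing in.

```bash
python3 -c "
from bench import manip
print(manip.finish_job())"
```

```text
the job is handed in; nothing more can be done
None
```

The pin is home in the first slot anticlockwise of the start and released, and the job is handed in. It took about 18 s of the 61 s allowed; no verdict is reported.

- **Standing the pin:** I took it from the block and lowered it into the bushing. Its tip met the plate at TCP height 0.1277 m, against 0.1278 m expected, with about 5 N of push. I did not measure the wheel's angle at that moment, but side forces stayed around 1 N.
- **Finding the slot:** I dragged the wheel round by the pin. It dropped in after about 28 mm along the path, roughly 13° or 0.23 rad, which is inside the 8–24° range. I estimated that angle from the tool's movement, not from the wheel itself.
- **Pushing home:** The pin went down 12 mm in small steps and seated with about 7 N. The highest reading I saw between steps was about 8 N of downward push. A side force of about 4 N remained at seating and vanished when the fingers opened.
- **Final checks:** The pin's top measured 0.1536 m above the bench, against 0.154 m expected when home. It looked upright with no gap at the collar, the gripper was about 14 cm above it, and the other tools were still in the block.
- **Disagreement:** The cameras differed by up to about 2.5 mm on the bushing's position, so I went by the wrist camera. The first move command was also refused because it left out some values, and nothing moved.

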